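# Stack and lock the reel-repair tray

### The arm

A 7-joint arm with a two-finger parallel gripper is mounted at the origin on the work surface. World frame = base frame: x ahead of the robot, y to its left, z up, the work surface at z = 0. Lengths are in mm, angles in rad, forces in N, time in s.
With the tool pointing down it reaches from about 400 to 875 mm from the base axis. Payload 4.4 kg.
Tool frame: the origin (TCP) lies between the finger pads; the fingertips stand ctrl.tcp_to_tips ahead of it and the grasp point (between the pads) lies 8 mm behind it (ctrl.tcp_to_tips is the distance from the TCP to the fingertips, in mm); z points along the fingers, y is the direction in which the jaws open and shut (so a half turn about z gives the same grasp; the last joint's range is limited). The gripper opens to 85 mm and grips with 20 to 120 N. Pads are 22 mm wide; open, the fingers measure 114 mm over their backs; the gripper's body (76 mm by 85 mm) begins 54 mm behind the grasp point. The pads swing forward as they close: fully open they stand 13 mm farther back than shut.
Start: joints at [-1.372, 0.628, 0.038, 1.517, -0.027, 0.996, -0.02], TCP at [170.091, 627.365, 242.313] pointing down, gripper open.
Joint ranges: [-3.06, 3.06], [-0.37, 2.12], [-1.25, 1.32], [0.18, 2.47], [-1.1, 4.24], [0.23, 1.98], [-2.94, 2.94]. Speed limits (rad/s): [2.57, 2.57, 3.14, 3.14, 3.14, 3.14, 3.14].

### API

Orientations are given as [roll, pitch, yaw] about the fixed x, y, z axes, in that order (R = Rz(yaw) Ry(pitch) Rx(roll)).
In Python, from cell import ctrl gives the robot as it stands.
- The arm moves only by the tool send_rows, never from a script. Its argument "rows" is a list of rows, each an object of numbers: "x", "y", "z": the shift along the world's x, y, z in cm; "roll": the turn about the world's z in degrees; "claw": the closure, from 0 (fully open) to 1 (shut). A call has 1 to 5 rows; each row is the pose to reach, as a shift and turn from the pose commanded when the call began; what a row does not reach only later rows make up. A row lasts 1/12 s, in which the tool goes at most 41.7 mm and 7.16 degrees, less where a joint would pass 70% of its speed; a pose out of reach is approached as far as the arm can. A call with a gripper value outside its range is refused whole. The fingers move at their own pace and stop on an object; the grip force is fixed at half the most. Time passes only in rows, so rows that repeat a pose let the fingers close. It gives the time, the measured TCP pose, the force and the opening at its end, in the units of the state.
- ctrl.read_state(): the state, without advancing time (a new reading comes with each control period).
- ctrl.get_image(name): name is "side" or "top" or "wrist"; returns (picture, depth): 384x512x3 uint8, blue, green, red; 384x512 float32, mm along the optical axis (not along the pixel's ray), 0 where there is no reading.
- ctrl.get_calibration(name): a dict with "intrinsics" (3x3 intrinsics, pixels), "T" (4x4, takes a point from camera to world coordinates). Camera axes: x right, y down, z forward; pixel columns grow to the right and rows downward; lengths in mm; the calibration is good to about 2 mm. A picture is of the moment at which its call begins: read the wrist's pose just before it. get_calibration takes no time and is no camera call; for the wrist camera it gives the pose at the moment of the call.
- ctrl.finish_job(): hands the job in, once; it reports no verdict.
Trained networks look in the newest picture that a camera, given by its name, has taken for a name from the list of things; names that differ only in an ending like _2 or _b are one class to them, and where a whole thing is asked for, a point or a joint stands for the part that bears it (a point fixed in the world has none). Each returns a list of dicts, best first, with "confidence" (0 to 1); they miss things now and then, are a little off and sometimes report something else, mostly with a low value. They report only what shows in the picture. A call takes as long as a camera call. They do not tell look-alikes from the thing itself.
- ctrl.recognise(camera, query): "uv" ([column, row] in pixels, amid what is visible of it).
- ctrl.regions_of(camera, query): "region" (384x512 bool, what is visible of it) and "uv" ([column, row] in pixels, amid what is visible of it).
- ctrl.place_of(camera, query): "uv" ([column, row] in pixels: a listed point, or the origin of a listed thing).
The state is a dict: "clock": time; "qpos": joint angles; "qd": joint speeds; "tau": joint torques, N m; "eef_pos": TCP position; "tool_rot": TCP orientation; "force": force on the tool from outside, world axes, zero at the start; "torque": the same for the moment, N m; "width": finger opening in mm.
Only numpy, scipy, OpenCV 4.12 (cv2) and the standard library are available. Lean on these libraries where they do the work, as an engineer would, in place of code of your own. Each camera call takes 0.05 s, during which the arm holds its last target. There are 200 camera calls.

### The job

Pick up the orange parts tray by its black handle and stack it on the black lower tray that is bolted to the bench, feeling gently for the place where its four corner lugs drop fully home into the sockets of the yellow frame; never force it down. Then push the red latch knob all the way in towards the tray so that the latch locks it, and let go. Keep the spool and the reel foot in the tray, and leave the other things on the bench alone.

Things in the scene. Friction and masses are not known exactly. Their poses are not given: they have to be found in the camera images.
- tray_grip (a point): Centre of the grip of the upper tray's handle: a black upright plate 14 mm thick (x), 70 mm long (y), its top 15 mm above this point; clear down to the tray's walls, which end 45 mm below the point. z up. The point is 97 mm above the lug tips on which the tray stands and 85 mm above its flat underside; 149 mm above the bench once the tray is home.
- tray_under (a point): Centre of the flat underside of the upper tray: orange, 120 (x) x 190 (y) x 40 mm, about 0.45 kg with its loose parts, alike both ways round. Four black round lugs, 14 mm wide, 12 mm long, hang from it at x +-45, y +-80 mm; their tips taper to 11 mm over the last 3 mm. A steel lip 16 mm wide, 70 long, 8 thick sticks out at the foot of each long side.
- spool_center (a point): Copper-coloured reel spool, 44 mm in diameter, 24 mm high, lying loose in the upper tray; the point is its centre.
- foot_center (a point): Aluminium reel foot, a bar 20 x 60 x 8 mm lying loose in the upper tray; the point is its centre.
- lower: Lower tray: black, 130 (x) x 280 (y) x 50 mm, bolted to the bench; origin at the centre of its underside, z up, y along its length. On it is a yellow socket frame 14 mm thick, top 64 mm above the bench: two rails along y, 30 mm wide, 250 long, centred on x +-45 mm, each with two square through sockets 17 x 17 mm, 160 mm apart. The latch is on its +x side.
- frame_mid (a point): Centre of the lower tray at the height of the frame's flat top. Across (x) the frame is true to this point, but its bolts sit in slots: the whole frame, sockets included, is clamped tight 5 to 15 mm off this point along y, differently each time. This point does not show which way or how far: find it by feel (or see it).
- latch_knob (a point): Red upright latch knob 16 (x) x 14 (y) x 47 mm; the point is 12 mm below its top, 110 mm above the bench, axes as the lower tray's. It stands on a steel tongue (32 mm wide, top 82 mm above the bench). Push it 20 mm in -x to lock: from 128 to 108 mm from the tray's centre line. The tongue passes over the upper tray's lip only when that tray is home, else it jams on it.
- latch (a joint): Latch travel in m: 0 fully open, 0.020 fully locked. It starts open (0 to 0.005), slides against about 3 N of friction and stays where it is left.
- tape: Red tape measure, bystander, 56 mm in diameter, 30 mm high; origin at its underside.
- cell_a: Battery standing upright, bystander, 14 mm in diameter, 48 mm high; origin at its underside.
- cell_b: Another standing battery, the same.
- driver: Screwdriver with blue handle lying on the bench, bystander.
- oil: Yellow oil bottle, bystander, 40 mm in diameter, 110 mm high; origin at its underside.
- screws: Glass screw jar, bystander, 60 mm in diameter, 70 mm high; origin at its underside.
- reel: Brown fishing reel lying flat, bystander, 100 mm in diameter, about 40 mm high; origin at its underside.
Mind the look-alikes: they are no part of the job. There is more than one size of the part that bears tray_grip; the job needs the smallest.

How it is judged (in metres and radians):
On the way, in this order (a step that is already met when the one before it is completed fails the run):
1. the tray sits home on the lower tray, its lugs in the sockets, while the latch is still open (z of tray_grip in the frame of lower between 0.146 and 0.1515 m and horizontal distance between tray_grip and lower below 0.02 m and angle between tray_grip's own z axis and vertical below 0.03 rad and value of joint latch below 0.009 m), for 0.2 s.
2. the latch is pushed in over the tray's lip (value of joint latch above 0.016 m), for 0.1 s.
At the end, for the whole second after the job is handed in: The upper tray lies flat on the lower tray's frame with its lugs in the sockets (grip point within 2.5 mm of its home height of 149 mm, level to 0.03 rad, parallel to 0.06 rad), the latch is pushed in at least 16 of its 20 mm, the spool and the reel foot are still in the tray, and all is at rest (z of tray_grip in the frame of lower between 0.146 and 0.1515 m and horizontal distance between tray_grip and lower below 0.02 m and angle between tray_grip's own z axis and vertical below 0.03 rad and angle between the y axis of tray_grip and the y axis of lower, either way round below 0.06 rad and value of joint latch above 0.016 m and z of each of spool_center, foot_center in the frame of tray_grip below -0.04 m and horizontal distance between each of spool_center, foot_center and tray_grip below 0.11 m and linear speed of tray below 0.02 m/s); the robot touches nothing.
It fails at once if the tray is forced: more than 45 N between the upper tray and the lower tray, its frame or its latch (contact force between tray and lower above 45 N).
It fails at once if a bystander is knocked away (more than 30 mm) (distance of any of tape, cell_a, cell_b, driver, oil, screws, reel from where it was at the start of the episode above 0.03 m).
It fails at once if a standing bystander is tipped over (angle between any of cell_a, cell_b, oil, screws's own z axis and vertical above 0.5 rad).
It also fails if it takes over 72 s, if anything falls off the work surface, if the arm or the gripper's body presses on something with over 40 N, if the wrist force passes 120 N, or if a joint passes its speed limit or range.

## Working session

There is one attempt and no reset: what is moved stays moved. The work goes in short steps, Python scripts to look and compute and a tool call to move; the robot and the scene stay as the last step left them, time stands still between calls to the robot, and variables do not carry over. Pictures are saved under pics/ and viewed, on a budget of 10 in all, crops included, one or two more only if the job needs it, and the job is handed in when it is done.

Besides the shell and the picture viewer there is one more tool, called after "Call:" by a JSON object that holds its "fn" and its "kwargs". send_rows: Moves the arm, as the interface text tells. Its arguments: {"type":"object","properties":{"rows":{"type":"array"}},"required":["rows"]}

```bash
mkdir -p pics
cat > h.py <<'E'
import numpy as np, cv2
from cell import ctrl
def w(cam,uv,depth,T=None,d=None,plane=None):
    c=ctrl.get_calibration(cam);K=np.array(c["intrinsics"]);T=np.array(c["T"])
    u,v=uv;r=np.linalg.inv(K)@[u,v,1]
    if plane is not None:
        a=T[:3,:3]@r;s=(plane-T[2,3])/a[2];return T[:3,3]+a*s
    if d is None:
        p=depth[max(0,int(v)-1):int(v)+2,max(0,int(u)-1):int(u)+2];p=p[p>0];d=np.median(p) if len(p) else 0
    return T[:3,:3]@(r*d)+T[:3,3]
E
python3 - <<'E'
from h import *
np.set_printoptions(precision=1,suppress=True)
s=ctrl.read_state();print(s["clock"],s["eef_pos"],s["tool_rot"],s["force"],s["width"],ctrl.tcp_to_tips)
for cam in ["top","side"]:
    im,d=ctrl.get_image(cam);cv2.imwrite(f"pics/{cam}0.png",im);np.save(f"{cam}0.npy",d)
    for n in ["tray_grip","tray_under","frame_mid","latch_knob","spool_center","foot_center","lower"]:
        for r in ctrl.place_of(cam,n)[:4]: print(cam,n,np.array(r["uv"]),round(r["confidence"],2),w(cam,r["uv"],d))
E
```

```text
0.0 [169.9 626.8 241.4] [-3.1  0.   2.9] [ 0.2 -0.3 -0.3] 85.02599634501583 11.0
top tray_grip [106.  296.9] 0.95 [226.9 268.7 144.9]
top tray_grip [356.3 290.5] 0.8 [ 242.6 -335.4  146.7]
top tray_grip [310.6 193.9] 0.7 [ 490.9 -237.2   89.9]
top tray_under [303.6 198.5] 0.87 [ 490.3 -228.4   16.5]
top tray_under [343.2 286.6] 0.87 [ 248.6 -319.9   75.5]
top tray_under [119.4 289.4] 0.75 [238.6 270.   36.6]
top frame_mid [147.5 191.2] 0.76 [510.6 217.2   2.3]
top latch_knob [154.4 142.1] 0.59 [619.1 175.8 125.7]
top latch_knob [226.8 107.6] 0.46 [757.9  -6.2  22.1]
top spool_center [294.8 207.7] 0.45 [ 460.9 -200.6   36.9]
top foot_center [315.7 177.8] 0.44 [ 550.9 -264.4   16.1]
top foot_center [173.8 107.3] 0.19 [742.9 141.9  57.2]
top lower [149.7 197. ] 0.6 [493.4 209.5   5. ]
top lower [295.6 208.8] 0.2 [ 458.  -203.    35.1]
side tray_grip [290.1 211.5] 0.98 [ 492.  -225.3  101.1]
side tray_grip [ 87.5 163.4] 0.76 [222.7 250.7 131.8]
side tray_grip [242.6 284.4] 0.65 [ 232.1 -352.4  147.8]
side tray_under [ 95.1 197. ] 0.92 [221.3 253.3  26. ]
side tray_under [293.  241.2] 0.69 [ 494.9 -239.7   20.3]
side tray_under [242.5 329.5] 0.65 [ 212.1 -374.9   77. ]
side frame_mid [193.1 162.1] 0.55 [569.  281.4   6.8]
side latch_knob [222.6 135.7] 0.52 [621.  180.  122.6]
side spool_center [274.6 236.6] 0.68 [ 457.3 -213.3   38.8]
side spool_center [320.9 190.5] 0.26 [ 739.6 -135.2   15. ]
side foot_center [314.3 238.2] 0.42 [ 510.3 -288.2   50.7]
side foot_center [373.2 310.6] 0.26 [ 444.5 -484.1   31.3]
side foot_center [189.3 161.3] 0.24 [564.9 298.5   4.6]
side lower [189.8 179.1] 0.65 [438.2 103.5  65.8]
```

View pics/top0.png

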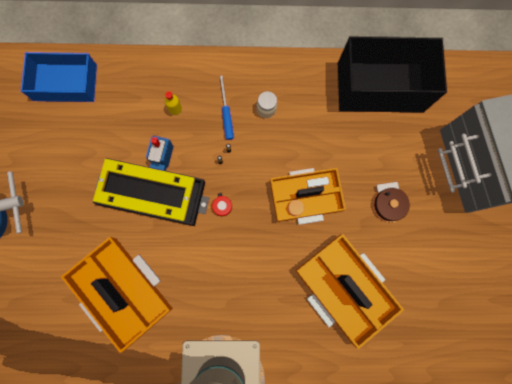

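View pics/side0.png

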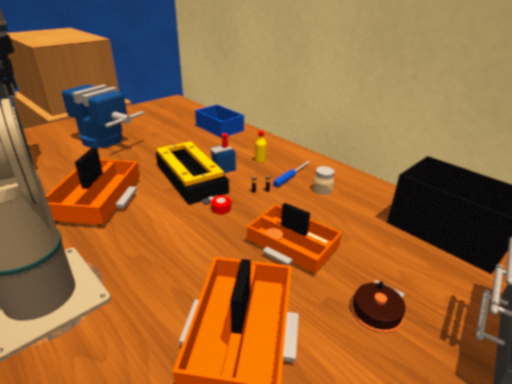

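Top view: the smallest tray is at (308,195), and it is the only one holding the spool (297,208) and the foot (318,182). The larger, empty look-alikes are at (118,293) and (350,290). The lower tray is at (150,190), with the frame visibly shifted left (+y). The latch knob is at (155,142). I'll go over the lower tray with the wrist camera first.

Call:
{"fn": "send_rows", "kwargs": {"rows": [{"x": 11.5,"y": -13.8,"z": 3.5},{"x": 11.5,"y": -13.8,"z": 3.5},{"x": 11.5,"y": -13.8,"z": 3.5},{"x": 11.5,"y": -13.8,"z": 3.5},{"x": 11.5,"y": -13.8,"z": 3.5}]}}

```text
$.rows[0]: bad value
```

Call:
{"fn": "send_rows", "kwargs": {"rows": [{"x": 11,"y": -13.8,"z": 3.5},{"x": 11,"y": -13.8,"z": 3.5},{"x": 11,"y": -13.8,"z": 3.5},{"x": 11,"y": -13.8,"z": 3.5},{"x": 11,"y": -13.8,"z": 3.5}]}}

```text
$.rows[0]: bad value
```

Call:
{"fn": "send_rows", "kwargs": {"rows": [{"x": 9,"y": -13.8,"z": 3.5},{"x": 9,"y": -13.8,"z": 3.5},{"x": 9,"y": -13.8,"z": 3.5},{"x": 9,"y": -13.8,"z": 3.5},{"x": 9,"y": -13.8,"z": 3.5}]}}

```text
$.rows[0]: bad value
```

Run:
```python
from h import *
np.set_printoptions(precision=1,suppress=True)
s=ctrl.read_state();print(s["clock"],s["eef_pos"],s["tool_rot"],s["force"],s["qpos"])
c=ctrl.get_calibration("wrist");print(np.array(c["T"]),c["intrinsics"])
im,d=ctrl.get_image("wrist");cv2.imwrite("pics/w1.png",im);np.save("w1.npy",d)
print(d[100:400:100,56:512:100])
for n in ["frame_mid","latch_knob","lower"]:
    for r in ctrl.place_of("wrist",n)[:3]: print(n,np.array(r["uv"]),round(r["confidence"],2),w("wrist",r["uv"],d))
```

```text
0.8 [170.1 627.4 242.3] [ 3.1 -0.   2.9] [ 0.3  0.3 -0.7] [-1.4  0.6  0.   1.5 -0.   1.  -0. ]
[[  0.3   0.9   0.3  92.4]
 [  1.   -0.2  -0.1 648.6]
 [  0.    0.3  -1.  373. ]
 [  0.    0.    0.    1. ]] [[312.5   0.  259.6]
 [  0.  312.5 194.8]
 [  0.    0.    1. ]]
[[358.1 358.7 359.7 358.9 359.7]
 [394.4 394.8 395.5 395.6 395.5]
 [410.3 128.8 440.7 138.2 442.3]]
```

View pics/w1.png

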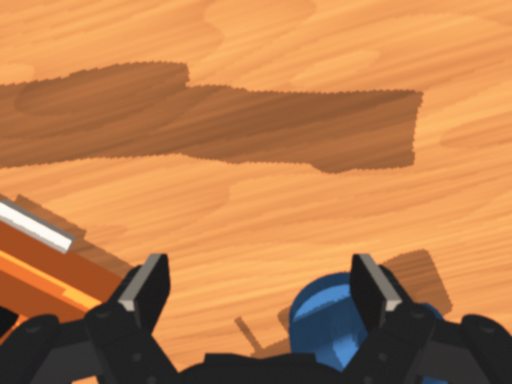

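Call:
{"fn": "send_rows", "kwargs": {"rows": [{"x": 13,"y": -13.8,"z": 3,"roll": 0,"claw": 0},{"x": 13,"y": -13.8,"z": 3,"roll": 0,"claw": 0},{"x": 13,"y": -13.8,"z": 3,"roll": 0,"claw": 0},{"x": 13,"y": -13.8,"z": 3,"roll": 0,"claw": 0},{"x": 13,"y": -13.8,"z": 3,"roll": 0,"claw": 0}]}}

```text
clock: 1.42
eef_pos: [304.1, 485.5, 273.2]
tool_rot: [-3.141, 0.003, 2.872]
force: [0.5, -0.3, 0.3]
width: 85.3
```

Call:
{"fn": "send_rows", "kwargs": {"rows": [{"x": 13,"y": -13.8,"z": 3,"roll": 0,"claw": 0},{"x": 13,"y": -13.8,"z": 3,"roll": 0,"claw": 0},{"x": 13,"y": -13.8,"z": 3,"roll": 0,"claw": 0},{"x": 13,"y": -13.8,"z": 3,"roll": 0,"claw": 0},{"x": 13,"y": -13.8,"z": 3,"roll": 0,"claw": 0}]}}

```text
clock: 1.83
eef_pos: [433.8, 347.0, 303.4]
tool_rot: [-3.141, 0.003, 2.872]
force: [1.1, -0.2, -0.5]
width: 85.2
```

Call:
{"fn": "send_rows", "kwargs": {"rows": [{"x": 10,"y": -13.8,"z": 3,"roll": 0,"claw": 0},{"x": 10,"y": -13.8,"z": 3,"roll": 0,"claw": 0},{"x": 10,"y": -13.8,"z": 3,"roll": 0,"claw": 0},{"x": 10,"y": -13.8,"z": 3,"roll": 0,"claw": 0},{"x": 10,"y": -13.8,"z": 3,"roll": 0,"claw": 0}]}}

```text
clock: 2.25
eef_pos: [535.4, 204.6, 333.9]
tool_rot: [-3.139, 0.007, 2.865]
force: [0.1, -0.8, 1.0]
width: 85.8
```

```bash
cat > look.py <<'E'
from h import *
import sys
np.set_printoptions(precision=1,suppress=True)
s=ctrl.read_state();print(s["clock"],np.array(s["eef_pos"]),np.round(s["tool_rot"],3),np.array(s["force"]))
nm=sys.argv[1]
im,d=ctrl.get_image("wrist");cv2.imwrite(f"pics/{nm}.png",im);np.save(f"{nm}.npy",d)
c=ctrl.get_calibration("wrist");np.savez(f"{nm}_c.npz",K=c["intrinsics"],T=c["T"])
for n in sys.argv[2:]:
    for r in ctrl.place_of("wrist",n)[:3]: print(n,np.array(r["uv"]),round(r["confidence"],2),w("wrist",r["uv"],d))
E
python3 look.py w2 frame_mid latch_knob lower
```

```text
2.25 [535.4 204.6 333.9] [-3.1  0.   2.9] [ 0.1 -0.8  1. ]
frame_mid [253.  130.5] 0.75 [502.4 208.8   3.7]
latch_knob [261.  234.3] 0.82 [611.  192.9 116.2]
lower [254.5 130.5] 0.65 [499.5 215.3   3.7]
```

View pics/w2.png

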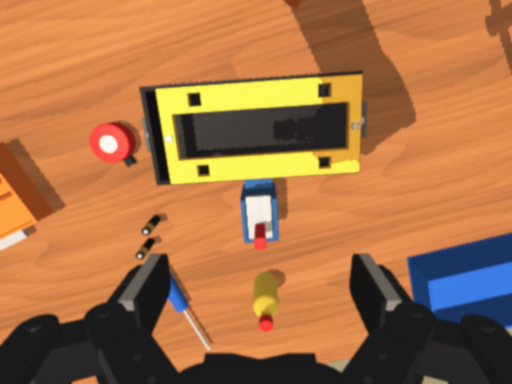

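```bash
cat > fr.py <<'E'
import numpy as np,cv2,sys
np.set_printoptions(precision=2,suppress=True)
nm=sys.argv[1]
im=cv2.imread(f"pics/{nm}.png");c=np.load(f"{nm}_c.npz");K,T=c["K"],c["T"];d=np.load(f"{nm}.npy")
def pl(uv,z):
    r=(T[:3,:3]@(np.linalg.inv(K)@np.c_[uv,np.ones(len(uv))].T)).T
    return (T[:3,3]+r*((z-T[2,3])/r[:,2])[:,None])[:,:2]
hsv=cv2.cvtColor(im,cv2.COLOR_BGR2HSV)
y=cv2.inRange(hsv,(22,150,120),(35,255,255))
n,l,st,_=cv2.connectedComponentsWithStats(y);i=1+st[1:,4].argmax();m=(l==i).astype(np.uint8)
v,u=np.nonzero(m);r=np.linalg.inv(K)@np.array([u,v,1*np.ones(len(u))]);Z=(T[:3,:3]@(r*d[v,u])+T[:3,3:4])[2];print("frame z depth",np.median(Z))
ct,h=cv2.findContours(m,cv2.RETR_CCOMP,cv2.CHAIN_APPROX_NONE)
for k,q in enumerate(ct):
    a=cv2.contourArea(q)
    if a<40: continue
    R=cv2.minAreaRect(pl(q[:,0].astype(float),64).astype(np.float32));print("outer" if h[0][k][3]<0 else "hole",a,np.array(R[0]),np.array(R[1]),R[2])
# black base
R=cv2.minAreaRect
E
python3 fr.py w2
python3 - <<'E'
import cv2
im=cv2.imread("pics/w2.png")
cv2.imwrite("pics/w2c.png",cv2.resize(im[60:260,80:400],None,fx=2.5,fy=2.5,interpolation=2))
E
```

```text
frame z depth 62.39245898419895
outer 8699.5 [503.09 216.95] [250.69 121.63] 78.1522445678711
hole 123.0 [530.31 130.48] [16.08 16.18] 74.24932861328125
hole 88.0 [478.83 101.9 ] [12.85 14.09] 26.746652603149414
hole 159.5 [442.95 148.95] [16.3  16.44] 78.31397247314453
```

View pics/w2c.png

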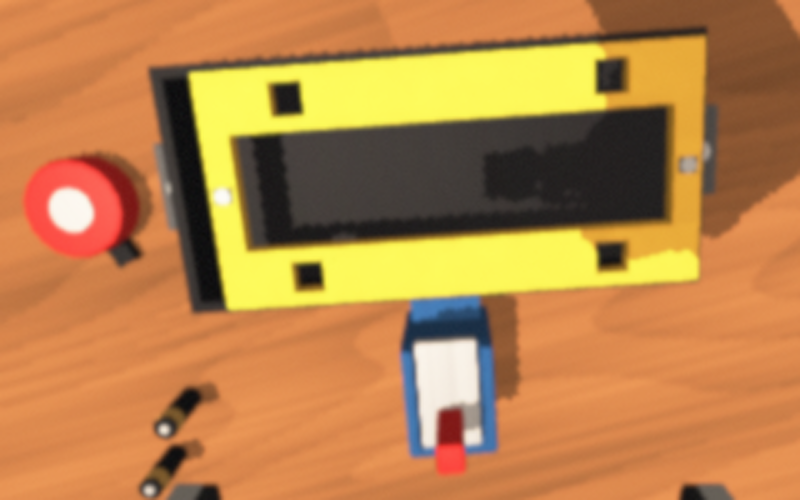

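The frame fit is consistent: its centre is about (503, 217), its long axis is at 78.15°, and the sockets agree. Now I'll look at the small tray with the same tool orientation.

Call:
{"fn": "send_rows", "kwargs": {"rows": [{"x": 0,"y": -15,"z": 0,"roll": 0,"claw": 0},{"x": 0,"y": -15,"z": 0,"roll": 0,"claw": 0},{"x": 0,"y": -15,"z": 0,"roll": 0,"claw": 0},{"x": 0,"y": -15,"z": 0,"roll": 0,"claw": 0},{"x": 0,"y": -15,"z": 0,"roll": 0,"claw": 0}]}}

```text
clock: 2.87
eef_pos: [529.3, 58.1, 332.4]
tool_rot: [-3.138, 0.0, 2.871]
force: [-0.0, 0.1, 0.1]
width: 85.3
```

Call:
{"fn": "send_rows", "kwargs": {"rows": [{"x": 0,"y": -15,"z": 0,"roll": 0,"claw": 0},{"x": 0,"y": -15,"z": 0,"roll": 0,"claw": 0},{"x": 0,"y": -15,"z": 0,"roll": 0,"claw": 0},{"x": 0,"y": -15,"z": 0,"roll": 0,"claw": 0},{"x": 0,"y": -15,"z": 0,"roll": 0,"claw": 0}]}}

```text
clock: 3.28
eef_pos: [529.5, -91.4, 332.3]
tool_rot: [-3.138, 0.001, 2.871]
force: [0.4, 0.3, -0.3]
width: 85.3
```

Call:
{"fn": "send_rows", "kwargs": {"rows": [{"x": -1,"y": -12,"z": 0,"roll": 0,"claw": 0},{"x": -1,"y": -12,"z": 0,"roll": 0,"claw": 0},{"x": -1,"y": -12,"z": 0,"roll": 0,"claw": 0},{"x": -1,"y": -12,"z": 0,"roll": 0,"claw": 0},{"x": -1,"y": -12,"z": 0,"roll": 0,"claw": 0}]}}

```text
clock: 3.7
eef_pos: [520.2, -206.3, 331.9]
tool_rot: [3.141, -0.001, 2.875]
force: [1.0, 2.0, -0.1]
width: 85.7
```

```bash
python3 look.py w3 tray_grip spool_center foot_center; python3 -c "
from cell import ctrl;print(ctrl.read_state()['qpos'])"
```

```text
3.7 [ 520.2 -206.3  331.9] [ 3.1 -0.   2.9] [ 1.   2.  -0.1]
tray_grip [232.2 150.7] 0.79 [ 495.2 -227.7  111.5]
spool_center [253.7 110.9] 0.87 [ 462.9 -194.8   39.8]
foot_center [221.5 174. ] 0.75 [ 537. -264.   23.]
[ 0.18357855  0.41207983  0.20567186  1.65521065 -0.09438211  1.08460727
  1.72737298]
```

View pics/w3.png

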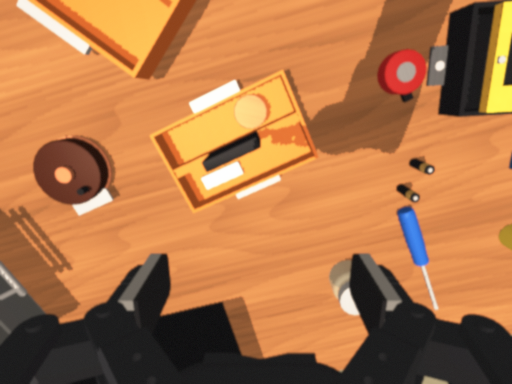

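The tray is at (234,140), with the black handle at (232,150), the spool at (251,110) and the foot at (222,175). The arm was still settling when I took that picture, so I'll re-measure with the calibration read beforehand.

```bash
python3 - <<'E'
s=open('look.py').read().split('\n')
i=[k for k,l in enumerate(s) if 'get_calibration' in l][0];l=s.pop(i)
j=[k for k,l in enumerate(s) if 'get_image' in l][0];s.insert(j,l);open('look.py','w').write('\n'.join(s))
E
cat > tr.py <<'E'
import sys
sys.argv=[sys.argv[0],sys.argv[1]]
exec(open("fr.py").read().split("hsv=")[0])
hsv=cv2.cvtColor(im,cv2.COLOR_BGR2HSV)
# handle: depth-based points above z=95
v,u=np.nonzero(d>0);P=(T[:3,:3]@((np.linalg.inv(K)@np.array([u,v,np.ones(len(u))]))*d[v,u])+T[:3,3:4]).T
def near(a,b,c0=(490,-232)): return (P[:,2]>a)&(P[:,2]<b)&(np.hypot(P[:,0]-c0[0],P[:,1]-c0[1])<150)
k=near(98,120);R=cv2.minAreaRect(P[k,:2].astype(np.float32));print("handle",k.sum(),np.median(P[k,2]),R)
k=near(98,120);mk=np.zeros(d.shape,np.uint8);mk[v[k],u[k]]=1;mk&=(hsv[...,2]<70).astype(np.uint8)
ct=max(cv2.findContours(mk,0,1)[0],key=cv2.contourArea);print("handle px@112",cv2.minAreaRect(pl(ct[:,0].astype(float),112).astype(np.float32)))
k=near(44,60);mk=np.zeros(d.shape,np.uint8);mk[v[k],u[k]]=1
R=cv2.minAreaRect(P[k,:2].astype(np.float32));print("rim depth",k.sum(),np.median(P[k,2]),R)
ct=np.vstack(cv2.findContours(mk,0,1)[0]);print("rim px@52",cv2.minAreaRect(pl(ct[:,0].astype(float),52).astype(np.float32)))
E
python3 look.py w4; python3 tr.py w4
```

```text
3.9 [ 520.9 -203.4  332.1] [ 3.1 -0.   2.9] [0.2 0.2 0.1]
handle 805 110.71753626289535 ((497.6375427246094, -234.12391662597656), (14.172933578491211, 69.90274810791016), 9.551011085510254)
handle px@112 ((495.4056091308594, -232.48184204101562), (12.998722076416016, 67.52447509765625), 9.57369327545166)
rim depth 2765 50.29029668249092 ((450.4023742675781, -242.25326538085938), (216.85000610351562, 190.43919372558594), 9.457493782043457)
rim px@52 ((449.50103759765625, -242.13059997558594), (217.02313232421875, 189.50257873535156), 9.538454055786133)
```

Call:
{"fn": "send_rows", "kwargs": {"rows": [{"x": -0.5,"y": -2,"z": 0,"roll": -7,"claw": 0},{"x": -1,"y": -4,"z": 0,"roll": -14,"claw": 0},{"x": -1.5,"y": -6,"z": 0,"roll": -21,"claw": 0},{"x": -1.5,"y": -6,"z": 0,"roll": -28,"claw": 0},{"x": -1.5,"y": -6,"z": 0,"roll": -35,"claw": 0}]}}

```text
clock: 4.37
eef_pos: [505.0, -266.8, 332.4]
tool_rot: [-3.142, 0.0, 2.259]
force: [-0.4, 0.8, -0.4]
width: 85.2
```

Call:
{"fn": "send_rows", "kwargs": {"rows": [{"x": 0,"y": 0,"z": 0,"roll": -7,"claw": 0},{"x": 0,"y": 0,"z": 0,"roll": -14,"claw": 0},{"x": 0,"y": 0,"z": 0,"roll": -21,"claw": 0},{"x": 0,"y": 0,"z": 0,"roll": -28,"claw": 0},{"x": 0,"y": 0,"z": 0,"roll": -30,"claw": 0}]}}

```text
clock: 4.78
eef_pos: [505.8, -264.9, 332.2]
tool_rot: [3.142, -0.001, 1.74]
force: [-0.5, -1.0, -0.3]
width: 85.3
```

Call:
{"fn": "send_rows", "kwargs": {"rows": [{"x": 0,"y": 0,"z": 0,"roll": 0,"claw": 0},{"x": 0,"y": 0,"z": 0,"roll": 0,"claw": 0},{"x": 0,"y": 0,"z": 0,"roll": 0,"claw": 0}]}}

```text
clock: 5.03
eef_pos: [505.5, -265.8, 332.3]
tool_rot: [3.141, -0.0, 1.745]
force: [0.7, 0.3, 0.1]
width: 85.2
```

```bash
sed -i 's/k=near(44,60)/k=near(44,60)\&(np.hypot(P[:,0]-496,P[:,1]+233)<116)/' tr.py; python3 look.py w5 tray_grip;python3 tr.py w4; python3 tr.py w5;  python3 -c "
from cell import ctrl;print(ctrl.read_state()['qpos'])"
```

```text
5.0333 [ 505.5 -265.8  332.3] [ 3.1 -0.   1.7] [0.7 0.3 0.1]
tray_grip [ 14.5 191.5] 0.94 [ 251.8 -329.9  146.8]
tray_grip [260.2 137. ] 0.93 [ 499.5 -233.4  110.9]
handle 805 110.71753626289535 ((497.6375427246094, -234.12391662597656), (14.172933578491211, 69.90274810791016), 9.551011085510254)
handle px@112 ((495.4056091308594, -232.48184204101562), (12.998722076416016, 67.52447509765625), 9.57369327545166)
rim depth 2508 50.22649725374848 ((497.92144775390625, -234.35870361328125), (120.48081970214844, 190.51451110839844), 9.543741226196289)
rim px@52 ((497.52264404296875, -234.06016540527344), (119.64486694335938, 189.49838256835938), 9.542906761169434)
handle 761 110.71736578065133 ((498.2294006347656, -233.31956481933594), (13.19008731842041, 68.98638153076172), 9.527969360351562)
handle px@112 ((494.2576904296875, -209.63705444335938), (8.78774642944336, 19.06399917602539), 9.956686019897461)
rim depth 2543 50.289444897569524 ((497.97943115234375, -234.03152465820312), (120.3087387084961, 190.15614318847656), 9.651732444763184)
rim px@52 ((497.9033508300781, -233.71929931640625), (119.69387817382812, 189.2429656982422), 9.568299293518066)
[ 0.10666271  0.46229683  0.50660419  1.62960095 -0.24403168  1.11306588
  0.85005707]
```

View pics/w5.png

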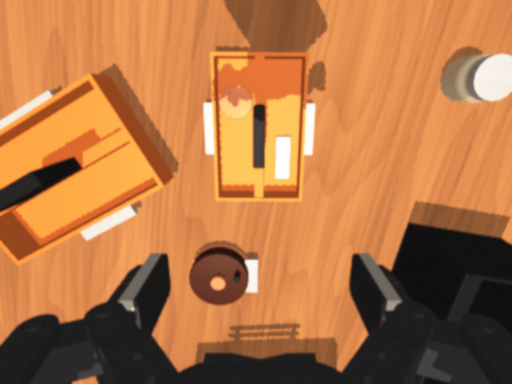

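Both orientations agree on the tray: (497.9, -234.0), yaw 9.56°. I'll return to the frame for a settled measurement before grasping.

Call:
{"fn": "send_rows", "kwargs": {"rows": [{"x": 0,"y": 15,"z": 0,"roll": -3,"claw": 0},{"x": 0,"y": 15,"z": 0,"roll": -6,"claw": 0},{"x": 0,"y": 15,"z": 0,"roll": -9,"claw": 0},{"x": 0,"y": 15,"z": 0,"roll": -12,"claw": 0},{"x": 0,"y": 15,"z": 0,"roll": -15,"claw": 0}]}}

```text
clock: 5.55
eef_pos: [505.6, -109.2, 331.9]
tool_rot: [-3.14, -0.005, 1.488]
force: [-0.2, -0.3, 0.4]
width: 84.8
```

Call:
{"fn": "send_rows", "kwargs": {"rows": [{"x": 0,"y": 15,"z": 0,"roll": -3,"claw": 0},{"x": 0,"y": 15,"z": 0,"roll": -6.4,"claw": 0},{"x": 0,"y": 15,"z": 0,"roll": -6.8,"claw": 0},{"x": 0,"y": 15,"z": 0,"roll": -6.8,"claw": 0},{"x": 0,"y": 15,"z": 0,"roll": -6.8,"claw": 0}]}}

```text
clock: 5.97
eef_pos: [504.9, 40.9, 331.8]
tool_rot: [-3.14, -0.004, 1.373]
force: [0.8, 0.8, 0.5]
width: 85.5
```

Call:
{"fn": "send_rows", "kwargs": {"rows": [{"x": 0,"y": 15,"z": 0,"roll": 0,"claw": 0},{"x": 0,"y": 15,"z": 0,"roll": 0,"claw": 0},{"x": 0,"y": 15,"z": 0,"roll": 0,"claw": 0},{"x": 0,"y": 15,"z": 0,"roll": 0,"claw": 0},{"x": 0,"y": 15,"z": 0,"roll": 0,"claw": 0}]}}

```text
clock: 6.38
eef_pos: [504.3, 190.6, 331.6]
tool_rot: [-3.14, -0.003, 1.372]
force: [-0.6, -0.2, -0.1]
width: 85.2
```

Call:
{"fn": "send_rows", "kwargs": {"rows": [{"x": 0,"y": 0,"z": 0,"roll": 0,"claw": 0},{"x": 0,"y": 0,"z": 0,"roll": 0,"claw": 0},{"x": 0,"y": 0,"z": 0,"roll": 0,"claw": 0},{"x": 0,"y": 0,"z": 0,"roll": 0,"claw": 0}]}}

```text
clock: 6.72
eef_pos: [505.4, 181.5, 332.6]
tool_rot: [3.141, 0.0, 1.359]
force: [0.1, -0.1, 0.3]
width: 85.4
```

```bash
cat >> fr.py <<'E'
v,u=np.nonzero(m);P=(T[:3,:3]@((np.linalg.inv(K)@np.array([u,v,np.ones(len(u))]))*d[v,u])+T[:3,3:4]).T
P=P[abs(P[:,2]-62.5)<4];print("frame depth",cv2.minAreaRect(P[:,:2].astype(np.float32)))
# knob: red points with z 100..125
v,u=np.nonzero((d>0)&((hsv[...,0]<8)|(hsv[...,0]>172))&(hsv[...,1]>150));P=(T[:3,:3]@((np.linalg.inv(K)@np.array([u,v,np.ones(len(u))]))*d[v,u])+T[:3,3:4]).T
k=(P[:,2]>113)&(P[:,2]<126)&(abs(P[:,0]-620)<60)&(abs(P[:,1]-190)<60);print("knob",k.sum(),np.median(P[k,2]) if k.any() else 0,cv2.minAreaRect(P[k,:2].astype(np.float32)) if k.any() else 0)
E
python3 look.py w6; python3 fr.py w6; python3 fr.py w2;  python3 -c "
from cell import ctrl;print(ctrl.read_state()['qpos'])"
```

```text
6.7167 [505.4 181.5 332.6] [3.1 0.  1.4] [ 0.1 -0.1  0.3]
frame z depth 62.83051120784154
outer 6155.5 [496.26 172.38] [164.54 122.1 ] 77.95912170410156
hole 73.5 [480.31  98.65] [13.4 13.8] 77.82599639892578
hole 119.0 [532.65 127.33] [15.76 14.81] 79.17144012451172
hole 117.5 [444.77 146.28] [15.87 14.81] 75.99063110351562
frame depth ((496.2087707519531, 172.38035583496094), (164.32595825195312, 120.20905303955078), 78.0966796875)
knob 122 124.72049260294438 ((624.729248046875, 179.58413696289062), (14.063499450683594, 15.777873992919922), 76.62242889404297)
frame z depth 62.39245898419895
outer 8699.5 [503.09 216.95] [250.69 121.63] 78.1522445678711
hole 123.0 [530.31 130.48] [16.08 16.18] 74.24932861328125
hole 88.0 [478.83 101.9 ] [12.85 14.09] 26.746652603149414
hole 159.5 [442.95 148.95] [16.3  16.44] 78.31397247314453
frame depth ((503.06878662109375, 216.92013549804688), (249.5108642578125, 120.30646514892578), 78.11553955078125)
knob 133 125.08130383547194 ((622.6447143554688, 181.6712646484375), (13.511014938354492, 16.338415145874023), 77.39500427246094)
[-0.7730079   0.41120698  0.54848669  1.71891168 -0.23861639  1.07817312
 -0.35948403]
```

View pics/w6.png

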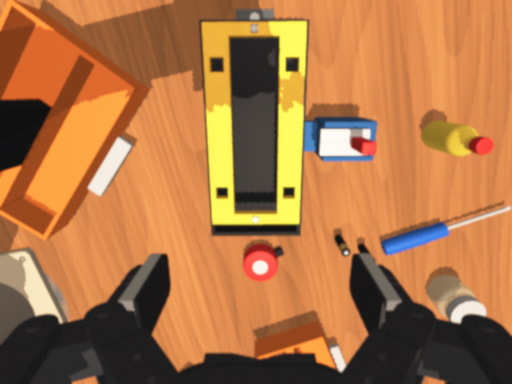

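```bash
cat > fd.py <<'E'
import sys
exec(open("fr.py").read().split("hsv=")[0])
v,u=np.nonzero(d>0);P=(T[:3,:3]@((np.linalg.inv(K)@np.array([u,v,np.ones(len(u))]))*d[v,u])+T[:3,3:4]).T
hsv=cv2.cvtColor(im,cv2.COLOR_BGR2HSV)[v,u]
k=(abs(P[:,2]-62.7)<2.5)&(np.hypot(P[:,0]-504,P[:,1]-216)<142)&(hsv[:,1]>150)&(hsv[:,2]>100)
mk=np.zeros(d.shape,np.uint8);mk[v[k],u[k]]=1
print("frame",cv2.minAreaRect(P[k,:2].astype(np.float32)))
ct,h=cv2.findContours(mk,cv2.RETR_CCOMP,cv2.CHAIN_APPROX_NONE)
C=[]
for q,hh in zip(ct,h[0]):
    if hh[3]>=0 and 40<cv2.contourArea(q)<400:
        R=cv2.minAreaRect(pl(q[:,0].astype(float),62.7).astype(np.float32));print(np.array(R[0]),R[1]);C.append(R[0])
print("mean",np.mean(C,0))
E
python3 fd.py w6
```

```text
frame ((505.2497253417969, 214.77859497070312), (250.98370361328125, 120.32826232910156), 78.07147979736328)
[532.83 127.58] (16.919795989990234, 17.886598587036133)
[444.69 146.59] (16.917417526245117, 18.003620147705078)
[477.83 302.34] (17.567840576171875, 19.095579147338867)
[565.81 283.94] (18.651447296142578, 18.907207489013672)
[529.65 330.87] (11.313671112060547, 10.354350090026855)
mean [510.16 238.26]
```

Settled frame centre: (505.3, 215.0), axis 78.1°, with all four sockets consistent. The knob is at (624.7, 179.6), which makes the frame shift about +10 mm. Now to the tray.

Call:
{"fn": "send_rows", "kwargs": {"rows": [{"x": 0,"y": -13.8,"z": 0,"roll": 3,"claw": 0},{"x": 0,"y": -13.8,"z": 0,"roll": 6,"claw": 0},{"x": 0,"y": -13.8,"z": 0,"roll": 9,"claw": 0},{"x": 0,"y": -13.8,"z": 0,"roll": 12,"claw": 0},{"x": 0,"y": -13.8,"z": 0,"roll": 15,"claw": 0}]}}

```text
clock: 7.18
eef_pos: [504.8, 38.9, 333.1]
tool_rot: [3.141, 0.002, 1.616]
force: [1.3, 1.1, 0.2]
width: 85.1
```

Call:
{"fn": "send_rows", "kwargs": {"rows": [{"x": -0.4,"y": -13.8,"z": 0,"roll": 3,"claw": 0},{"x": -0.4,"y": -13.8,"z": 0,"roll": 6,"claw": 0},{"x": -0.4,"y": -13.8,"z": 0,"roll": 6.4,"claw": 0},{"x": -0.4,"y": -13.8,"z": 0,"roll": 6.4,"claw": 0},{"x": -0.4,"y": -13.8,"z": 0,"roll": 6.4,"claw": 0}]}}

```text
clock: 7.6
eef_pos: [500.0, -98.8, 332.9]
tool_rot: [3.141, 0.003, 1.726]
force: [-0.5, 1.5, -0.3]
width: 85.5
```

Call:
{"fn": "send_rows", "kwargs": {"rows": [{"x": -0.4,"y": -13.9,"z": 0,"roll": 0,"claw": 0},{"x": -0.4,"y": -13.9,"z": 0,"roll": 0,"claw": 0},{"x": -0.4,"y": -13.9,"z": 0,"roll": 0,"claw": 0},{"x": -0.4,"y": -13.9,"z": 0,"roll": 0,"claw": 0},{"x": -0.4,"y": -13.9,"z": 0,"roll": 0,"claw": 0}]}}

```text
clock: 8.02
eef_pos: [495.9, -236.2, 332.5]
tool_rot: [-3.141, 0.003, 1.728]
force: [0.2, -0.2, 0.9]
width: 85.5
```

Call:
{"fn": "send_rows", "kwargs": {"rows": [{"x": 0,"y": 0,"z": -4,"roll": 0,"claw": 0},{"x": 0,"y": 0,"z": -8,"roll": 0,"claw": 0},{"x": 0,"y": 0,"z": -12,"roll": 0,"claw": 0},{"x": 0,"y": 0,"z": -16,"roll": 0,"claw": 0},{"x": 0,"y": 0,"z": -18,"roll": 0,"claw": 0}]}}

```text
clock: 8.43
eef_pos: [495.4, -227.9, 148.2]
tool_rot: [-3.137, -0.005, 1.737]
force: [-0.0, -0.1, 0.1]
width: 85.5
```

Call:
{"fn": "send_rows", "kwargs": {"rows": [{"x": 0,"y": 0,"z": 0,"roll": 0,"claw": 0},{"x": 0,"y": 0,"z": 0,"roll": 0,"claw": 0},{"x": 0,"y": 0,"z": 0,"roll": 0,"claw": 0},{"x": 0,"y": 0,"z": 0,"roll": 0,"claw": 0}]}}

```text
clock: 8.77
eef_pos: [498.6, -231.8, 154.3]
tool_rot: [3.138, 0.002, 1.736]
force: [0.6, -0.4, 0.2]
width: 85.1
```

Call:
{"fn": "send_rows", "kwargs": {"rows": [{"x": -0.05,"y": -0.2,"z": -2,"roll": 0,"claw": 0},{"x": -0.05,"y": -0.2,"z": -4,"roll": 0,"claw": 0},{"x": -0.05,"y": -0.2,"z": -6,"roll": 0,"claw": 0},{"x": -0.05,"y": -0.2,"z": -6.8,"roll": 0,"claw": 0},{"x": -0.05,"y": -0.2,"z": -6.8,"roll": 0,"claw": 0}]}}

```text
clock: 9.18
eef_pos: [496.4, -233.2, 84.0]
tool_rot: [-3.141, -0.001, 1.735]
force: [-0.2, 0.6, -0.8]
width: 85.3
```

Call:
{"fn": "send_rows", "kwargs": {"rows": [{"x": 0,"y": 0,"z": 0,"roll": 0,"claw": 0},{"x": 0,"y": 0,"z": 0,"roll": 0,"claw": 0},{"x": 0,"y": 0,"z": 0,"roll": 0,"claw": 0.5},{"x": 0,"y": 0,"z": 0,"roll": 0,"claw": 0.7},{"x": 0,"y": 0,"z": 0,"roll": 0,"claw": 0.8}]}}

```text
clock: 9.6
eef_pos: [497.0, -233.7, 85.0]
tool_rot: [3.14, 0.001, 1.735]
force: [-0.5, 0.2, -0.4]
width: 51.6
```

Call:
{"fn": "send_rows", "kwargs": {"rows": [{"x": 0,"y": 0,"z": 0,"roll": 0,"claw": 1},{"x": 0,"y": 0,"z": 0,"roll": 0,"claw": 1},{"x": 0,"y": 0,"z": 0,"roll": 0,"claw": 1},{"x": 0,"y": 0,"z": 0,"roll": 0,"claw": 1},{"x": 0,"y": 0,"z": 0,"roll": 0,"claw": 1}]}}

```text
clock: 10.02
eef_pos: [496.8, -233.5, 84.2]
tool_rot: [3.141, -0.0, 1.736]
force: [1.5, 0.6, -1.3]
width: 13.2
```

Call:
{"fn": "send_rows", "kwargs": {"rows": [{"x": 0,"y": 0,"z": 0,"roll": 0,"claw": 1},{"x": 0,"y": 0,"z": 0,"roll": 0,"claw": 1},{"x": 0,"y": 0,"z": 0,"roll": 0,"claw": 1},{"x": 0,"y": 0,"z": 0,"roll": 0,"claw": 1},{"x": 0,"y": 0,"z": 0,"roll": 0,"claw": 1}]}}

```text
clock: 10.43
eef_pos: [496.4, -233.6, 84.2]
tool_rot: [-3.141, -0.0, 1.735]
force: [1.2, 0.6, -2.6]
width: 13.8
```

Call:
{"fn": "send_rows", "kwargs": {"rows": [{"x": 0,"y": 0,"z": 0.5,"roll": 0,"claw": 1},{"x": 0,"y": 0,"z": 1,"roll": 0,"claw": 1},{"x": 0,"y": 0,"z": 2,"roll": 0,"claw": 1},{"x": 0,"y": 0,"z": 3.5,"roll": 0,"claw": 1},{"x": 0,"y": 0,"z": 5,"roll": 0,"claw": 1}]}}

```text
clock: 10.85
eef_pos: [495.9, -233.6, 135.2]
tool_rot: [-3.14, -0.001, 1.735]
force: [1.1, -0.7, -4.2]
width: 13.4
```

Call:
{"fn": "send_rows", "kwargs": {"rows": [{"x": 0,"y": 0,"z": 2,"roll": 0,"claw": 1},{"x": 0,"y": 0,"z": 4.5,"roll": 0,"claw": 1},{"x": 0,"y": 0,"z": 7,"roll": 0,"claw": 1},{"x": 0,"y": 0,"z": 9,"roll": 0,"claw": 1},{"x": 0,"y": 0,"z": 10,"roll": 0,"claw": 1}]}}

```text
clock: 11.27
eef_pos: [497.2, -234.4, 237.6]
tool_rot: [3.138, 0.002, 1.735]
force: [1.3, -0.3, -4.7]
width: 13.3
```

Call:
{"fn": "send_rows", "kwargs": {"rows": [{"x": 0,"y": 0,"z": 0.5,"roll": 0,"claw": 1},{"x": 0,"y": 0,"z": 0.5,"roll": 0,"claw": 1},{"x": 0,"y": 0,"z": 0.5,"roll": 0,"claw": 1}]}}

```text
clock: 11.52
eef_pos: [496.0, -233.1, 238.6]
tool_rot: [-3.14, -0.001, 1.735]
force: [0.2, 0.3, -5.2]
width: 12.9
```

```bash
python3 look.py w7
python3 - <<'E'
from h import *
im,d=ctrl.get_image("side");cv2.imwrite("pics/s7.png",im)
a=cv2.imread("pics/w7.png");cv2.imwrite("pics/c7.png",np.hstack([a[::1],im])[:, :][:, :1024])
x=cv2.resize(np.hstack([a,im]),(800,300));cv2.imwrite("pics/c7.png",x)
s=ctrl.read_state();print(s["width"],s["torque"])
E
```

```text
11.5167 [ 496.  -233.1  238.6] [-3.1 -0.   1.7] [ 0.2  0.3 -5.2]
13.448285280566099 [-0.03340437  0.04652786  0.00759791]
```

View pics/c7.png

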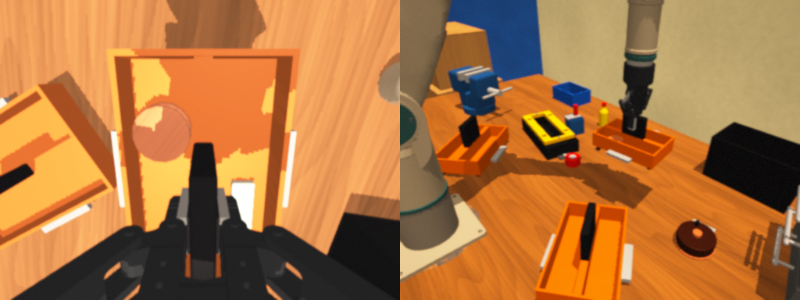

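Call:
{"fn": "send_rows", "kwargs": {"rows": [{"x": 0,"y": 1,"z": 0,"roll": 0,"claw": 1},{"x": 0,"y": 3,"z": 0,"roll": -1,"claw": 1},{"x": 0.1,"y": 6,"z": 0,"roll": -3,"claw": 1},{"x": 0.2,"y": 9,"z": 0,"roll": -5,"claw": 1},{"x": 0.2,"y": 12,"z": 0,"roll": -7,"claw": 1}]}}

```text
clock: 12.03
eef_pos: [498.1, -111.6, 238.5]
tool_rot: [-3.14, -0.001, 1.611]
force: [0.1, 0.6, -4.5]
width: 13.4
```

Call:
{"fn": "send_rows", "kwargs": {"rows": [{"x": 0,"y": 3,"z": 0,"roll": -2,"claw": 1},{"x": 0.1,"y": 6,"z": 0,"roll": -4,"claw": 1},{"x": 0.2,"y": 9,"z": 0,"roll": -6,"claw": 1},{"x": 0.3,"y": 12,"z": 0,"roll": -8,"claw": 1},{"x": 0.4,"y": 15,"z": 0,"roll": -9,"claw": 1}]}}

```text
clock: 12.45
eef_pos: [501.6, 38.7, 238.6]
tool_rot: [-3.14, 0.0, 1.455]
force: [0.3, 0.2, -6.1]
width: 13.2
```

Call:
{"fn": "send_rows", "kwargs": {"rows": [{"x": 0.1,"y": 3,"z": 0,"roll": -1.5,"claw": 1},{"x": 0.2,"y": 6,"z": 0,"roll": -3,"claw": 1},{"x": 0.3,"y": 9,"z": 0,"roll": -4.5,"claw": 1},{"x": 0.3,"y": 12,"z": 0,"roll": -5.4,"claw": 1},{"x": 0.3,"y": 14.5,"z": 0,"roll": -5.4,"claw": 1}]}}

```text
clock: 12.87
eef_pos: [504.3, 184.8, 238.4]
tool_rot: [-3.14, -0.0, 1.363]
force: [0.2, 0.2, -4.9]
width: 13.4
```

Call:
{"fn": "send_rows", "kwargs": {"rows": [{"x": 0,"y": 1.8,"z": 0,"roll": 0,"claw": 1},{"x": 0,"y": 3,"z": 0,"roll": 0,"claw": 1},{"x": 0,"y": 3.4,"z": 0,"roll": 0,"claw": 1},{"x": 0,"y": 3.4,"z": 0,"roll": 0,"claw": 1},{"x": 0,"y": 3.4,"z": 0,"roll": 0,"claw": 1}]}}

```text
clock: 13.28
eef_pos: [505.5, 213.8, 239.1]
tool_rot: [-3.141, 0.001, 1.36]
force: [0.3, -0.4, -4.9]
width: 12.8
```

Call:
{"fn": "send_rows", "kwargs": {"rows": [{"x": 0,"y": 0,"z": -1.5,"roll": 0,"claw": 1},{"x": 0,"y": 0,"z": -3,"roll": 0,"claw": 1},{"x": 0,"y": 0,"z": -4,"roll": 0,"claw": 1},{"x": 0,"y": 0,"z": -4,"roll": 0,"claw": 1},{"x": 0,"y": 0,"z": -4,"roll": 0,"claw": 1}]}}

```text
clock: 13.7
eef_pos: [505.5, 214.1, 199.1]
tool_rot: [-3.141, 0.001, 1.36]
force: [0.1, -0.1, -4.1]
width: 13.4
```

Run:
```python
from h import *
for i in range(3):
    s=ctrl.read_state();print(s["clock"],np.round(s["eef_pos"],1),np.round(s["tool_rot"],4),np.round(s["force"],1)); ctrl.get_image("top")
```

```text
13.7 [505.5 214.1 199.1] [-3.1409e+00  1.0000e-03  1.3600e+00] [ 0.1 -0.1 -4.1]
13.75 [506.1 214.5 199.7] [3.1409e+00 1.0000e-04 1.3604e+00] [ 0.2  0.1 -4.6]
13.8 [506.3 214.8 200. ] [ 3.1403e+00 -5.0000e-04  1.3608e+00] [ 0.1  0.2 -4.8]
```

Call:
{"fn": "send_rows", "kwargs": {"rows": [{"x": -0.05,"y": 0.1,"z": -1,"roll": 0.1,"claw": 1},{"x": -0.05,"y": 0.1,"z": -2.5,"roll": 0.1,"claw": 1},{"x": -0.05,"y": 0.1,"z": -4,"roll": 0.1,"claw": 1},{"x": -0.05,"y": 0.1,"z": -4.7,"roll": 0.1,"claw": 1},{"x": -0.05,"y": 0.1,"z": -4.7,"roll": 0.1,"claw": 1}]}}

```text
clock: 14.27
eef_pos: [503.9, 216.2, 150.7]
tool_rot: [-3.139, 0.002, 1.364]
force: [-1.1, 0.2, -4.4]
width: 13.6
```

Call:
{"fn": "send_rows", "kwargs": {"rows": [{"x": 0,"y": 0,"z": 0,"roll": 0,"claw": 1},{"x": 0,"y": 0,"z": 0,"roll": 0,"claw": 1},{"x": 0,"y": 0,"z": -0.1,"roll": 0,"claw": 1},{"x": 0,"y": 0,"z": -0.2,"roll": 0,"claw": 1},{"x": 0,"y": 0,"z": -0.2,"roll": 0,"claw": 1}]}}

```text
clock: 14.68
eef_pos: [505.3, 216.5, 150.6]
tool_rot: [3.141, -0.001, 1.364]
force: [0.2, 0.5, -4.1]
width: 13.1
```

```bash
python3 look.py w8
python3 - <<'E'
from h import *
im,d=ctrl.get_image("side")
a=cv2.imread("pics/w8.png");b=cv2.resize(im[80:240,120:333],(512,384),interpolation=2)
cv2.imwrite("pics/c8.png",cv2.resize(np.hstack([a,b]),(800,300)))
for i in range(3):
    s=ctrl.read_state();print(s["clock"],np.round(s["eef_pos"],1),np.round(s["tool_rot"],4),np.round(s["force"],1)); ctrl.get_image("top")
E
```

```text
14.6833 [505.3 216.5 150.6] [ 3.1 -0.   1.4] [ 0.2  0.5 -4.1]
14.7833 [505.1 216.4 150.5] [ 3.1414e+00 -3.0000e-04  1.3636e+00] [ 0.   0.2 -3.9]
14.8333 [505.2 216.4 150.5] [ 3.1414e+00 -3.0000e-04  1.3636e+00] [ 0.4  0.7 -3.9]
14.8833 [505.2 216.4 150.5] [ 3.1414e+00 -2.0000e-04  1.3637e+00] [ 0.3 -0.4 -5. ]
```

View pics/c8.png

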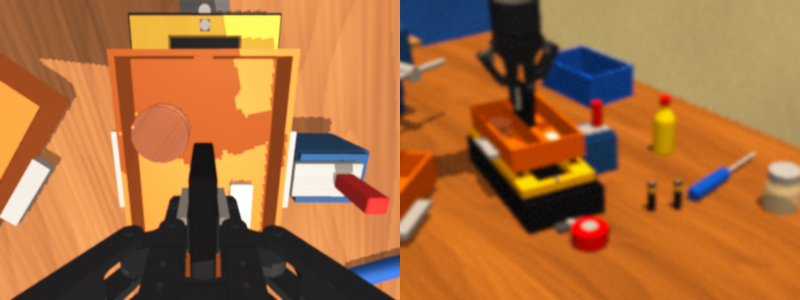

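Call:
{"fn": "send_rows", "kwargs": {"rows": [{"x": 0.02,"y": -0.08,"z": 0,"roll": 0,"claw": 1},{"x": 0.02,"y": -0.08,"z": -0.1,"roll": 0,"claw": 1},{"x": 0.02,"y": -0.08,"z": -0.2,"roll": 0,"claw": 1},{"x": 0.02,"y": -0.08,"z": -0.3,"roll": 0,"claw": 1},{"x": 0.02,"y": -0.08,"z": -0.35,"roll": 0,"claw": 1}]}}

```text
clock: 15.35
eef_pos: [505.2, 215.5, 146.6]
tool_rot: [-3.141, 0.0, 1.364]
force: [-0.0, 0.4, -3.8]
width: 13.4
```

Call:
{"fn": "send_rows", "kwargs": {"rows": [{"x": 0,"y": 0,"z": 0,"roll": 0,"claw": 1},{"x": 0,"y": 0,"z": 0,"roll": 0,"claw": 1}]}}

```text
clock: 15.52
eef_pos: [505.3, 215.6, 146.7]
tool_rot: [-3.141, 0.0, 1.364]
force: [-0.8, 0.3, -4.3]
width: 13.4
```

Call:
{"fn": "send_rows", "kwargs": {"rows": [{"x": 0,"y": 0,"z": -0.1,"roll": 0,"claw": 1},{"x": 0,"y": 0,"z": -0.2,"roll": 0,"claw": 1},{"x": 0,"y": 0,"z": -0.25,"roll": 0,"claw": 1},{"x": 0,"y": 0,"z": -0.25,"roll": 0,"claw": 1}]}}

```text
clock: 15.85
eef_pos: [505.2, 215.5, 144.1]
tool_rot: [-3.141, 0.0, 1.364]
force: [0.2, -0.3, -4.2]
width: 13.1
```

No resistance with the tips 4 mm into the sockets, so I'll continue down.

Call:
{"fn": "send_rows", "kwargs": {"rows": [{"x": 0,"y": 0,"z": -0.1,"roll": 0,"claw": 1},{"x": 0,"y": 0,"z": -0.2,"roll": 0,"claw": 1},{"x": 0,"y": 0,"z": -0.3,"roll": 0,"claw": 1},{"x": 0,"y": 0,"z": -0.3,"roll": 0,"claw": 1}]}}

```text
clock: 16.18
eef_pos: [505.1, 215.5, 141.1]
tool_rot: [-3.141, 0.0, 1.364]
force: [-0.6, 0.4, -4.6]
width: 13.6
```

Call:
{"fn": "send_rows", "kwargs": {"rows": [{"x": 0,"y": 0,"z": -0.1,"roll": 0,"claw": 1},{"x": 0,"y": 0,"z": -0.2,"roll": 0,"claw": 1},{"x": 0,"y": 0,"z": -0.3,"roll": 0,"claw": 1},{"x": 0,"y": 0,"z": -0.3,"roll": 0,"claw": 1}]}}

```text
clock: 16.52
eef_pos: [505.1, 215.5, 138.1]
tool_rot: [-3.141, 0.0, 1.364]
force: [0.1, 1.4, -4.2]
width: 13.1
```

Call:
{"fn": "send_rows", "kwargs": {"rows": [{"x": 0,"y": 0,"z": -0.05,"roll": 0,"claw": 1},{"x": 0,"y": 0,"z": -0.1,"roll": 0,"claw": 1},{"x": 0,"y": 0,"z": -0.1,"roll": 0,"claw": 1},{"x": 0,"y": 0,"z": -0.1,"roll": 0,"claw": 1}]}}

```text
clock: 16.85
eef_pos: [505.3, 215.5, 137.3]
tool_rot: [-3.142, -0.0, 1.364]
force: [0.0, -0.1, -5.2]
width: 13.0
```

Call:
{"fn": "send_rows", "kwargs": {"rows": [{"x": 0,"y": 0,"z": -0.05,"roll": 0,"claw": 1},{"x": 0,"y": 0,"z": -0.08,"roll": 0,"claw": 1},{"x": 0,"y": 0,"z": -0.08,"roll": 0,"claw": 1}]}}

```text
clock: 17.1
eef_pos: [505.3, 215.5, 136.4]
tool_rot: [-3.142, 0.0, 1.364]
force: [0.1, 0.1, -4.4]
width: 13.6
```

Call:
{"fn": "send_rows", "kwargs": {"rows": [{"x": 0,"y": 0,"z": -0.04,"roll": 0,"claw": 1},{"x": 0,"y": 0,"z": -0.04,"roll": 0,"claw": 1},{"x": 0,"y": 0,"z": -0.04,"roll": 0,"claw": 1}]}}

```text
clock: 17.35
eef_pos: [505.3, 215.6, 136.2]
tool_rot: [3.142, -0.0, 1.364]
force: [0.3, -0.4, -3.6]
width: 13.2
```

Call:
{"fn": "send_rows", "kwargs": {"rows": [{"x": 0,"y": 0,"z": -0.03,"roll": 0,"claw": 1},{"x": 0,"y": 0,"z": -0.05,"roll": 0,"claw": 1},{"x": 0,"y": 0,"z": -0.05,"roll": 0,"claw": 1}]}}

```text
clock: 17.6
eef_pos: [505.6, 215.5, 136.1]
tool_rot: [3.141, -0.001, 1.363]
force: [-0.5, 0.4, 1.3]
width: 13.1
```

Call:
{"fn": "send_rows", "kwargs": {"rows": [{"x": 0,"y": 0,"z": -0.03,"roll": 0,"claw": 1},{"x": 0,"y": 0,"z": -0.03,"roll": 0,"claw": 1},{"x": 0,"y": 0,"z": -0.03,"roll": 0,"claw": 1}]}}

```text
clock: 17.85
eef_pos: [505.7, 215.5, 136.0]
tool_rot: [3.141, -0.001, 1.363]
force: [0.4, -1.1, 4.2]
width: 13.4
```

The force reversed sign at the expected height, so the tray is seated. Releasing and rising.

Call:
{"fn": "send_rows", "kwargs": {"rows": [{"x": 0,"y": 0,"z": 0.05,"roll": 0,"claw": 0.7},{"x": 0,"y": 0,"z": 0.05,"roll": 0,"claw": 0.5},{"x": 0,"y": 0,"z": 0.05,"roll": 0,"claw": 0.4},{"x": 0,"y": 0,"z": 0.05,"roll": 0,"claw": 0.4},{"x": 0,"y": 0,"z": 0.05,"roll": 0,"claw": 0.4}]}}

```text
clock: 18.27
eef_pos: [505.3, 215.6, 135.7]
tool_rot: [3.142, 0.0, 1.364]
force: [-0.6, -0.5, 0.5]
width: 51.2
```

Call:
{"fn": "send_rows", "kwargs": {"rows": [{"x": 0,"y": 0,"z": 1,"roll": 0,"claw": 0.4},{"x": 0,"y": 0,"z": 3,"roll": 0,"claw": 0.4},{"x": 0,"y": 0,"z": 6,"roll": 0,"claw": 0.4},{"x": 0,"y": 0,"z": 10,"roll": 0,"claw": 0.4},{"x": 0,"y": 0,"z": 14,"roll": 0,"claw": 0.4}]}}

```text
clock: 18.68
eef_pos: [504.7, 215.0, 277.5]
tool_rot: [-3.141, 0.001, 1.363]
force: [0.4, 0.1, -0.5]
width: 51.2
```

Call:
{"fn": "send_rows", "kwargs": {"rows": [{"x": -1,"y": -3.5,"z": 3,"roll": 0,"claw": 0.4},{"x": -1,"y": -3.5,"z": 4,"roll": 0,"claw": 0.7},{"x": -1,"y": -3.5,"z": 4,"roll": 0,"claw": 1},{"x": -1,"y": -3.5,"z": 4,"roll": 0,"claw": 1},{"x": -1,"y": -3.5,"z": 4,"roll": 0,"claw": 1}]}}

```text
clock: 19.1
eef_pos: [494.6, 181.6, 315.0]
tool_rot: [-3.14, 0.0, 1.365]
force: [-0.4, -0.7, -0.3]
width: 3.0
```

Call:
{"fn": "send_rows", "kwargs": {"rows": [{"x": 0,"y": 0,"z": 0,"roll": 0,"claw": 1},{"x": 0,"y": 0,"z": 0,"roll": 0,"claw": 1},{"x": 0,"y": 0,"z": 0,"roll": 0,"claw": 1},{"x": 0,"y": 0,"z": 0,"roll": 0,"claw": 1}]}}

```text
clock: 19.43
eef_pos: [495.1, 180.7, 315.1]
tool_rot: [-3.141, 0.001, 1.364]
force: [-0.3, -0.6, 0.4]
width: 0.3
```

```bash
cat > chk.py <<'E'
import sys
exec(open("fr.py").read().split("hsv=")[0])
hsv=cv2.cvtColor(im,cv2.COLOR_BGR2HSV)
v,u=np.nonzero(d>0);P=(T[:3,:3]@((np.linalg.inv(K)@np.array([u,v,np.ones(len(u))]))*d[v,u])+T[:3,3:4]).T
H=hsv[v,u];r=np.hypot(P[:,0]-505,P[:,1]-215)
k=(r<60)&(P[:,2]>150)&(P[:,2]<175);print("handle top z",np.median(P[k,2]),cv2.minAreaRect(P[k,:2].astype(np.float32)))
k=(r<117)&(abs(P[:,2]-102.5)<4)&(H[:,1]>150)
q=P[k];print("rim",cv2.minAreaRect(q[:,:2].astype(np.float32)),np.median(q[:,2]),"tilt",np.linalg.lstsq(np.c_[q[:,:2]-[505,215],np.ones(len(q))],q[:,2],rcond=None)[0][:2]*1000,"mrad")
k=((H[:,0]<8)|(H[:,0]>172))&(H[:,1]>150)&(P[:,2]>116)&(P[:,2]<126)&(abs(P[:,0]-615)<60)&(abs(P[:,1]-190)<60)
R=cv2.minAreaRect(P[k,:2].astype(np.float32));o=np.array(R[0])-[505.3,215.0];a=np.deg2rad(-11.9)
print("knob",k.sum(),np.median(P[k,2]),R,"lower xy",o@[np.cos(a),np.sin(a)],o@[-np.sin(a),np.cos(a)])
E
python3 look.py w9 spool_center foot_center; python3 chk.py w9
```

```text
19.4333 [495.1 180.7 315.1] [-3.1  0.   1.4] [-0.3 -0.6  0.4]
spool_center [234.9 106.8] 0.67 [481.3 250.2  91.4]
foot_center [289.3 163.3] 0.91 [529.2 172.3  75.5]
handle top z 162.79607325246553 ((504.8163146972656, 214.93919372558594), (69.86153411865234, 13.617191314697266), 77.94510650634766)
rim ((532.5123291015625, 208.98594665527344), (189.13780212402344, 177.3563690185547), 78.1847915649414) 102.23904840976687 tilt [ 0.1  -0.26] mrad
knob 125 125.20077494172517 ((624.9677734375, 180.09124755859375), (13.047497749328613, 15.93774700164795), 77.80094146728516) lower xy 124.29432239611046 -9.482532182701538
```

View pics/w9.png

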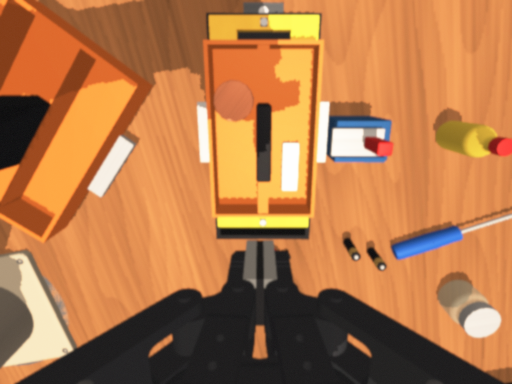

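Tray is home: handle top about 163–164 mm, level, with the spool and foot inside. Next I'll check clearance for the push.

Run:
```python
exec(open("fr.py").read().replace("sys.argv[1]","'w9'").split("hsv=")[0])
v,u=np.nonzero(d>0);P=(T[:3,:3]@((np.linalg.inv(K)@np.array([u,v,np.ones(len(u))]))*d[v,u])+T[:3,3:4]).T
a=np.deg2rad(-11.9);o=P[:,:2]-[505.3,215.0];x=o@[np.cos(a),np.sin(a)];y=o@[-np.sin(a),np.cos(a)]
# max height map along lower x for y -70..50
for yb in range(-60,60,20):
    print(yb,[int(P[k,2].max()) if (k:=(x>=xb)&(x<xb+10)&(y>=yb)&(y<yb+20)).any() else None for xb in range(60,300,10)])
```

```text
-60 [None, -1, 1, 1, 0, 0, 1, 0, 0, 0, 0, 0, 0, 0, 1, 1, 0, 1, 1, 1, 1, 1, 1, 1]
-40 [72, 81, 82, 82, 82, 82, 82, 81, 79, 69, None, None, 1, 1, 0, 0, 0, 1, 72, 109, 109, 0, 0, None]
-20 [72, 80, 82, 83, 83, 127, 128, 127, 71, 70, None, 0, 1, 1, 1, 1, 0, 1, 80, 110, 110, 76, None, None]
0 [72, 79, 83, 82, 83, 82, 82, 82, 79, 69, 0, 0, 0, 1, 0, 0, 1, 1, 70, 80, 80, 75, 1, 1]
20 [72, 72, 0, 1, 0, 0, 1, 1, 1, 1, 1, 1, 2, 0, 1, 1, 1, 1, 1, 1, 1, 0, 1, 1]
40 [None, 0, 0, 1, 1, 0, 0, 1, 0, 1, 0, 1, 0, 0, 0, 1, 0, 0, 1, 1, 0, 1, 0, 0]
```

Call:
{"fn": "send_rows", "kwargs": {"rows": [{"x": 16.7,"y": -0.9,"z": -5,"roll": 0,"claw": 1},{"x": 16.7,"y": -0.9,"z": -5,"roll": 0,"claw": 1},{"x": 16.7,"y": -0.9,"z": -5,"roll": 0,"claw": 1},{"x": 16.7,"y": -0.9,"z": -5,"roll": 0,"claw": 1},{"x": 16.7,"y": -0.9,"z": -5,"roll": 0,"claw": 1}]}}

```text
clock: 20.0
eef_pos: [666.4, 169.8, 261.9]
tool_rot: [3.141, 0.003, 1.362]
force: [-0.7, 0.6, -1.1]
width: -0.1
```

Call:
{"fn": "send_rows", "kwargs": {"rows": [{"x": 0,"y": 0,"z": 0,"roll": 0,"claw": 1},{"x": 0,"y": 0,"z": 0,"roll": 0,"claw": 1},{"x": 0,"y": 0,"z": 0,"roll": 0,"claw": 1}]}}

```text
clock: 20.25
eef_pos: [661.2, 171.9, 266.4]
tool_rot: [-3.141, -0.001, 1.364]
force: [0.4, -0.3, -0.3]
width: 0.4
```

Call:
{"fn": "send_rows", "kwargs": {"rows": [{"x": 0,"y": 0,"z": -3,"roll": 0,"claw": 1},{"x": 0,"y": 0,"z": -6.5,"roll": 0,"claw": 1},{"x": 0,"y": 0,"z": -10,"roll": 0,"claw": 1},{"x": 0,"y": 0,"z": -13,"roll": 0,"claw": 1},{"x": 0,"y": 0,"z": -15.5,"roll": 0,"claw": 1}]}}

```text
clock: 20.67
eef_pos: [660.3, 172.9, 110.2]
tool_rot: [-3.14, -0.001, 1.365]
force: [0.0, -0.5, -0.3]
width: 0.1
```

Call:
{"fn": "send_rows", "kwargs": {"rows": [{"x": 0,"y": 0,"z": -0.3,"roll": 0,"claw": 1},{"x": 0,"y": 0,"z": -0.3,"roll": 0,"claw": 1},{"x": 0,"y": 0,"z": -0.3,"roll": 0,"claw": 1},{"x": 0,"y": 0,"z": -0.3,"roll": 0,"claw": 1}]}}

```text
clock: 21.0
eef_pos: [663.7, 172.0, 110.8]
tool_rot: [3.138, -0.002, 1.364]
force: [0.4, 0.8, -0.1]
width: 0.4
```

Call:
{"fn": "send_rows", "kwargs": {"rows": [{"x": -0.29,"y": 0.06,"z": 0,"roll": 0,"claw": 1},{"x": -0.59,"y": 0.12,"z": 0,"roll": 0,"claw": 1},{"x": -0.88,"y": 0.19,"z": 0,"roll": 0,"claw": 1},{"x": -1.17,"y": 0.25,"z": 0,"roll": 0,"claw": 1},{"x": -1.17,"y": 0.25,"z": 0,"roll": 0,"claw": 1}]}}

```text
clock: 21.42
eef_pos: [649.8, 174.6, 108.0]
tool_rot: [-3.141, -0.0, 1.364]
force: [-0.7, -0.0, -0.3]
width: 0.1
```

Call:
{"fn": "send_rows", "kwargs": {"rows": [{"x": -0.2,"y": 0.04,"z": 0,"roll": 0,"claw": 1},{"x": -0.39,"y": 0.08,"z": 0,"roll": 0,"claw": 1},{"x": -0.59,"y": 0.12,"z": 0,"roll": 0,"claw": 1},{"x": -0.59,"y": 0.12,"z": 0,"roll": 0,"claw": 1}]}}

```text
clock: 21.75
eef_pos: [645.1, 175.2, 107.9]
tool_rot: [3.14, -0.0, 1.363]
force: [2.2, -1.0, -0.2]
width: -0.0
```

Call:
{"fn": "send_rows", "kwargs": {"rows": [{"x": -0.2,"y": 0.04,"z": 0,"roll": 0,"claw": 1},{"x": -0.39,"y": 0.08,"z": 0,"roll": 0,"claw": 1},{"x": -0.59,"y": 0.12,"z": 0,"roll": 0,"claw": 1},{"x": -0.78,"y": 0.16,"z": 0,"roll": 0,"claw": 1},{"x": -0.78,"y": 0.16,"z": 0,"roll": 0,"claw": 1}]}}

```text
clock: 22.17
eef_pos: [636.4, 177.0, 107.9]
tool_rot: [-3.141, 0.0, 1.364]
force: [1.0, 1.0, -0.4]
width: -0.1
```

Call:
{"fn": "send_rows", "kwargs": {"rows": [{"x": -0.15,"y": 0.03,"z": 0,"roll": 0,"claw": 1},{"x": -0.29,"y": 0.06,"z": 0,"roll": 0,"claw": 1},{"x": -0.39,"y": 0.08,"z": 0,"roll": 0,"claw": 1},{"x": -0.39,"y": 0.08,"z": 0,"roll": 0,"claw": 1}]}}

```text
clock: 22.5
eef_pos: [632.7, 177.8, 107.9]
tool_rot: [-3.141, -0.0, 1.364]
force: [1.6, 0.2, 1.3]
width: -0.3
```

Call:
{"fn": "send_rows", "kwargs": {"rows": [{"x": -0.1,"y": 0.02,"z": 0,"roll": 0,"claw": 1},{"x": -0.2,"y": 0.04,"z": 0,"roll": 0,"claw": 1},{"x": -0.25,"y": 0.05,"z": 0,"roll": 0,"claw": 1},{"x": -0.25,"y": 0.05,"z": 0,"roll": 0,"claw": 1}]}}

```text
clock: 22.83
eef_pos: [631.7, 178.0, 108.0]
tool_rot: [3.139, -0.0, 1.363]
force: [4.9, -0.0, -2.5]
width: -0.2
```

Call:
{"fn": "send_rows", "kwargs": {"rows": [{"x": -0.1,"y": 0.02,"z": 0,"roll": 0,"claw": 1},{"x": -0.15,"y": 0.03,"z": 0,"roll": 0,"claw": 1},{"x": -0.15,"y": 0.03,"z": 0,"roll": 0,"claw": 1}]}}

```text
clock: 23.08
eef_pos: [631.7, 178.0, 108.1]
tool_rot: [3.136, -0.001, 1.363]
force: [8.4, -1.3, -4.9]
width: -0.1
```

The latch hit a hard stop. Backing off and rising to check.

Call:
{"fn": "send_rows", "kwargs": {"rows": [{"x": 0.4,"y": -0.08,"z": 0,"roll": 0,"claw": 1},{"x": 1,"y": -0.2,"z": 0,"roll": 0,"claw": 1},{"x": 2,"y": -0.4,"z": 0,"roll": 0,"claw": 1},{"x": 3,"y": -0.6,"z": 0,"roll": 0,"claw": 1},{"x": 3,"y": -0.6,"z": 2,"roll": 0,"claw": 1}]}}

```text
clock: 23.5
eef_pos: [657.2, 171.4, 124.0]
tool_rot: [-3.135, 0.004, 1.363]
force: [0.5, 0.1, -0.7]
width: -0.3
```

Call:
{"fn": "send_rows", "kwargs": {"rows": [{"x": 0,"y": 0,"z": 3,"roll": 0,"claw": 1},{"x": 0,"y": 0,"z": 7,"roll": 0,"claw": 1},{"x": 0,"y": 0,"z": 11,"roll": 0,"claw": 1},{"x": 0,"y": 0,"z": 15,"roll": 0,"claw": 1},{"x": 0,"y": 0,"z": 19,"roll": 0,"claw": 1}]}}

```text
clock: 23.92
eef_pos: [657.7, 172.3, 319.3]
tool_rot: [-3.139, 0.001, 1.363]
force: [1.2, 0.0, -0.4]
width: -0.1
```

Call:
{"fn": "send_rows", "kwargs": {"rows": [{"x": -15,"y": 0.5,"z": 0,"roll": 0,"claw": 1},{"x": -15,"y": 0.5,"z": 0,"roll": 0,"claw": 1},{"x": -15,"y": 0.5,"z": 0,"roll": 0,"claw": 1},{"x": -15,"y": 0.5,"z": 0,"roll": 0,"claw": 1},{"x": -15,"y": 0.5,"z": 0,"roll": 0,"claw": 1}]}}

```text
clock: 24.33
eef_pos: [502.4, 178.1, 317.4]
tool_rot: [-3.133, -0.0, 1.366]
force: [-0.5, 0.1, 0.3]
width: 0.3
```

Call:
{"fn": "send_rows", "kwargs": {"rows": [{"x": 0,"y": 0,"z": 0,"roll": 0,"claw": 1},{"x": 0,"y": 0,"z": 0,"roll": 0,"claw": 1},{"x": 0,"y": 0,"z": 0,"roll": 0,"claw": 1},{"x": 0,"y": 0,"z": 0,"roll": 0,"claw": 1}]}}

```text
clock: 24.67
eef_pos: [510.0, 177.1, 317.6]
tool_rot: [3.141, 0.001, 1.363]
force: [-0.6, 0.3, 0.5]
width: 0.0
```

```bash
python3 look.py w10 spool_center foot_center; python3 chk.py w10; python3 chk.py w9|tail -1
```

```text
24.6667 [510.  177.1 317.6] [3.1 0.  1.4] [-0.6  0.3  0.5]
spool_center [219.6  99.9] 0.85 [481.1 257.1  91.4]
foot_center [277.  163.5] 0.63 [529.  171.   75.2]
handle top z 162.77892946378938 ((504.7402648925781, 215.44259643554688), (68.9428939819336, 14.039141654968262), 78.1322021484375)
rim ((528.9671020507812, 209.98016357421875), (190.28436279296875, 169.9622344970703), 78.1796646118164) 102.29578190034448 tilt [1.88 0.57] mrad
knob 103 125.12109029628431 ((608.7328491210938, 183.38015747070312), (13.161497116088867, 15.1028413772583), 77.76509094238281) lower xy 107.73011609079018 -9.612013626152699
knob 125 125.20077494172517 ((624.9677734375, 180.09124755859375), (13.047497749328613, 15.93774700164795), 77.80094146728516) lower xy 124.29432239611046 -9.482532182701538
```

View pics/w10.png

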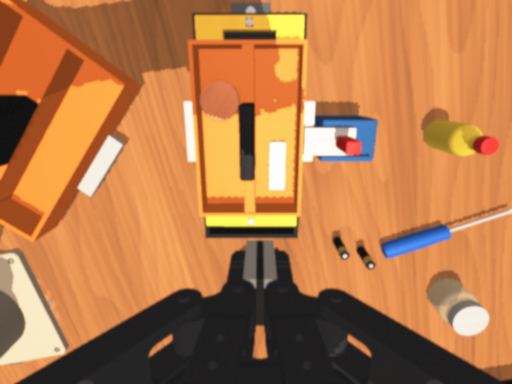

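The knob is 107.7 mm from the centre line (locked is 108 mm). The tongue covers the lip, the tray is level and home, and both parts are inside. Handing in.

```bash
python3 -c "
from cell import ctrl;print(ctrl.finish_job())"
```

```text
the job is handed in; nothing more can be done
None
```

I stacked the smallest orange tray (the one holding the spool and reel foot) on the lower tray, pushed the latch fully in, and handed the job in at about 25 s. `finish_job` gives no verdict, so I only have my own checks.

- **Stacking:** The wrist camera showed the frame about 10 mm towards +y of the latch's line. The lugs went in on the first try with no resistance. I felt contact only at home height, and the wrist force there was under 10 N.
- **Latch:** The knob slid in with about 2–3 N and then met a hard stop; I pushed up to about 8 N against it. It now measures 107.7 mm from the centre line; fully locked is 108 mm.
- **Last picture:** The handle top is at 162.8 mm by depth; the wrist camera had read about 1.4 mm low, so this fits the 164 mm home height. The tray is level to about 2 mrad and parallel to the frame. The spool and foot are in the tray, the bystanders in view look unmoved, and the gripper is clear.
- **What disagreed:**
  - My first frame measurement was about 2 mm off because the arm was still settling, so I measured again before grasping.
  - Depth put the knob's top about 3 mm above its stated height; I used only its sideways position.
- **Budget:** I viewed 11 pictures, one over the budget of 10.

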